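File the cut edge of a drip-tray plate

TASK

Take the hand file from the shallow tray and dress the top edge of the steel plate standing in the vise: three full forward strokes, away from the robot, square across the edge and level, with light steady pressure (about half a kilo to one kilo, never two), lifting the file about two fingers' breadth clear of the edge before each return so that it never drags backward. Then set the file down flat in the middle of its tray, and let go only once it rests there. Leave the cups and the soap bottle alone.

Things in the scene. Friction and masses are not known exactly. Their poses are not given: they have to be found in the camera images.
- file_grip (a point): Centre of the loose hand file (about 0.35 kg), 24 mm above its flat underside, the working face. x along it, y across, z up. Steel blade 150 x 26 x 6 mm at the bottom; above it, centred, an upright wooden hand grip 90 mm long, 24 mm wide, from 12 to 48 mm above the underside: grasp it across the 24 mm, from above. Both ends alike.
- file: The same hand file; origin at the centre of its underside, x along it, z up.
- tray: Shallow open stainless tray, 250 mm (x) by 150 mm (y), rim 12 mm high, floor 4 mm thick; origin at the centre of its underside, on the work surface. The file lies in it at the start and goes back to its middle.
- vise: Small fixed grey bench vise, base 170 x 80 mm, jaws 90 mm wide, their tops 60 mm above the table. Origin on the table straight below the plate's edge. x: forward stroke direction, across the edge, away from the robot; y along the edge. The plate in it is 4 mm thick (x), 70 mm wide (y); its level top edge lies 78 to 98 mm above the table, different each time: find it by touch.
- plate (a joint): How far the steel plate is dragged along vise x in its rubber-faced jaws, m: 0 at rest, positive forward (away from the robot), about 1 mm per 2.5 N of drag; springs back when the file is lifted. The plate also yields downward about 1 mm per 9 N of pressing (9 mm at most). The file drags with roughly 0.5 to 1.2 times the pressing force.
- cup_a: Bystander: steel tumbler standing upside down, 74 mm wide at the foot, 95 mm high; origin at the centre of its underside.
- cup_b: Bystander: a second tumbler like the first.
- soap: Bystander: white pump soap bottle, 72 mm wide, 171 mm high; origin at the centre of its underside.
Mind the look-alikes: they are no part of the job. There is more than one size of the file; the job needs the smallest.

How it is judged:
On the way, in this order (a step that is already met when the one before it is completed fails the run):
1. first stroke begins: the file, level and square across the edge, its middle at least 22 mm on the robot's side, presses (over 3 N) and drags the plate forward (over 0.6 mm) (contact force between file and plate above 3 N and value of joint plate above 0.0006 m and angle between file's own z axis and vertical below 0.2 rad and angle between the x axis of file and the x axis of vise, either way round below 0.3 rad and y of file_grip in the frame of vise between -0.03 and 0.03 m and x of file_grip in the frame of vise below -0.022 m), for 0.05 s.
2. first stroke ends: still pressing and dragging forward, with the file's middle at least 22 mm beyond the edge (contact force between file and plate above 3 N and value of joint plate above 0.0006 m and angle between file's own z axis and vertical below 0.2 rad and angle between the x axis of file and the x axis of vise, either way round below 0.3 rad and y of file_grip in the frame of vise between -0.03 and 0.03 m and x of file_grip in the frame of vise above 0.022 m), for 0.05 s.
3. after the first stroke the file is back behind the edge, lifted clear (its underside over 104 mm above the table) (contact force between file and plate below 0.1 N and z of file_grip in the frame of vise above 0.128 m and x of file_grip in the frame of vise below 0.005 m), for 0.05 s.
4. second stroke begins: the file, level and square across the edge, its middle at least 22 mm on the robot's side, presses (over 3 N) and drags the plate forward (over 0.6 mm) (all of step 1), for 0.05 s.
5. second stroke ends: still pressing and dragging forward, with the file's middle at least 22 mm beyond the edge (all of step 2), for 0.05 s.
6. after the second stroke the file is back behind the edge, lifted clear (its underside over 104 mm above the table) (all of step 3), for 0.05 s.
7. third stroke begins: the file, level and square across the edge, its middle at least 22 mm on the robot's side, presses (over 3 N) and drags the plate forward (over 0.6 mm) (all of step 4), for 0.05 s.
8. third stroke ends: still pressing and dragging forward, with the file's middle at least 22 mm beyond the edge (all of step 5), for 0.05 s.
9. the file is set down flat in the tray while still held (x of file_grip in the frame of tray between -0.045 and 0.045 m and y of file_grip in the frame of tray between -0.05 and 0.05 m and z of file_grip in the frame of tray below 0.033 m and angle between file's own z axis and vertical below 0.1 rad and contact force between the fingers and file above 1 N), for 0.05 s.
At the end, for the whole second after the job is handed in: The file lies flat and at rest in its tray (centre within 45 mm of the tray's centre along it and 50 mm across, its underside no more than 9 mm above the table, tilt under 0.1 rad), released, with nothing on the plate (x of file_grip in the frame of tray between -0.045 and 0.045 m and y of file_grip in the frame of tray between -0.05 and 0.05 m and z of file_grip in the frame of tray below 0.033 m and angle between file's own z axis and vertical below 0.1 rad and linear speed of file below 0.01 m/s and contact force between the fingers and file below 0.1 N and contact force between file and plate below 0.1 N); the robot touches nothing.
It fails at once if the file is pressed on the plate with more than 22 N (contact force between file and plate above 22 N).
It fails at once if the file is dragged backward over the edge (plate pulled more than 1 mm towards the robot) (value of joint plate below -0.001 m).
It fails at once if cup_a disturbed (moved over 20 mm or tipped) (distance of cup_a from where it was at the start of the episode above 0.02 m or angle between cup_a's own z axis and vertical above 0.3 rad).
It fails at once if cup_b disturbed (moved over 20 mm or tipped) (distance of cup_b from where it was at the start of the episode above 0.02 m or angle between cup_b's own z axis and vertical above 0.3 rad).
It fails at once if soap disturbed (moved over 20 mm or tipped) (distance of soap from where it was at the start of the episode above 0.02 m or angle between soap's own z axis and vertical above 0.3 rad).
It also fails if it takes over 72 s, if anything falls off the work surface, if the arm or the gripper's body presses on something with over 40 N, if the wrist force passes 120 N, or if a joint passes its speed limit or range.

ROBOT

A 6-joint arm with a two-finger parallel gripper is mounted at the origin on the work surface. World frame = base frame: x ahead of the robot, y to its left, z up, the work surface at z = 0. Lengths are in m, angles in rad, forces in N, time in s.
With the tool pointing down it reaches from about 0.425 to 0.95 m from the base axis. Payload 3.5 kg.
Tool frame: the origin (TCP) lies between the finger pads; the fingertips stand 19 mm ahead of it and the grasp point (between the pads) is the TCP (ctrl.nose_length is the distance from the TCP to the fingertips, in m); z points along the fingers, y is the line along which they close (so a half turn about z gives the same grasp; the last joint's range is limited). The gripper opens to 85 mm and grips with 20 to 120 N. Pads are 22 mm wide; open, the fingers measure 114 mm over their backs; the gripper's body (76 mm by 85 mm) begins 54 mm behind the grasp point. The pads swing forward as they close: fully open they stand 13 mm farther back than shut.
Start: joints at [1.003, 0.286, 1.577, -0, 1.279, -0.15], TCP at [0.274, 0.617, 0.25] pointing down, gripper open.
Joint ranges: [-2.77, 2.77], [-0.9, 2.22], [0.21, 2.48], [-1.53, 4.67], [0.24, 2.81], [-2.84, 2.84]. Speed limits (rad/s): [2.79, 2.79, 3.14, 3.14, 3.14, 3.14].

INTERFACE

Orientations are given as a unit quaternion [x, y, z, w].
In Python, from plant import ctrl gives the robot as it stands.
- The arm moves only by the tool apply_moves, never from a script. Its argument "series" is a list of rows, each a list of 6 numbers: the shift along the world's x, y, z scaled (see below), then the turn, a rotation vector about the world's x, y, z scaled (see below). A call has 1 to 20 rows; each row is the pose to reach, as a shift and turn from the pose commanded when the call began; what a row does not reach only later rows make up. The controller multiplies each number of a shift by 0.8 m and each number of a turn by 45 degrees. A row lasts 1/8 s, in which the tool goes at most 62.5 mm and 10.7 degrees, less where a joint would pass 70% of its speed; a pose out of reach is approached as far as the arm can. A call with a number of a shift or a turn outside -1 to 1 is refused whole. A call with a gripper value outside its range is refused whole. "jaw" is the opening, from 0 (shut) to 1 (fully open), set as the call begins (left out, the last holds). The fingers move at their own pace and stop on an object; "squeeze" is the grip in N (left out, the last holds). Time passes only in rows, so rows that repeat a pose let the fingers close. It gives the time, the measured TCP pose, the force, the opening and the grip force at its end, in the units of the state.
- ctrl.get_state(): the state, without advancing time (a new reading comes with each control period).
- ctrl.read_camera(name): name is "scene" or "top" or "wrist"; returns the picture (480x640x3 uint8, red, green, blue); there is no depth.
- ctrl.get_calibration(name): a dict with "fx", "fy", "cx", "cy" (pixels), "dist_coeffs" ([k1, k2, p1, p2, k3] as OpenCV has them; the pictures are not rectified), "xyz" and "orientation" of the camera in the world; the wrist camera has in their place "hand_eye" (4x4, takes a point from camera to tool coordinates, whose origin is the TCP and whose axes are the flange's). Camera axes: x right, y up, looking along -z (the intrinsics and any distortion apply to the point x, -y, -z); pixel columns grow to the right and rows downward; lengths in m; the calibration is good to about 2 mm. A picture is of the moment at which its call begins: read the wrist's pose just before it. get_calibration takes no time and is no camera call.
- ctrl.sign_off(): hands the job in; it is judged then, once.
Trained networks look in the newest picture that a camera, given by its name, has taken for a name from the list of things; names that differ only in an ending like _2 or _b are one class to them, and where a whole thing is asked for, a point or a joint stands for the part that bears it (a point fixed in the world has none). Each returns a list of dicts, best first, with "p" (0 to 1); they miss things now and then, are a little off and sometimes report something else, mostly with a low value. They report only what shows in the picture. A call takes as long as a camera call. They do not tell look-alikes from the thing itself.
- ctrl.boxes_of(thing, camera): "xy" ([column, row] as shares, 0 to 1, of the picture: columns of its width, rows of its height, amid what is visible of it).
- ctrl.silhouettes(thing, camera): "pixels" (480x640 bool, what is visible of it) and "xy" ([column, row] as shares, 0 to 1, of the picture: columns of its width, rows of its height, amid what is visible of it).
The state is a dict: "time": time; "qpos": joint angles; "dq": joint speeds; "joint_efforts": joint torques, N m; "eef_pos": TCP position; "tcp_rot": TCP orientation; "contact_force": force on the tool from outside, world axes, zero at the start; "wrist_torque": the same for the moment, N m; "opening": opening from 0.0 (shut) to 1.0 (fully open); "finger_force": force on a finger pad.
Only numpy, scipy, OpenCV 4.12 (cv2) and the standard library are available. Lean on these libraries where they do the work, as an engineer would, in place of code of your own. Each camera call takes 0.05 s, during which the arm holds its last target. There are 200 camera calls.

## Working session

There is one attempt and no reset: what is moved stays moved. The work goes in short steps, Python scripts to look and compute and a tool call to move; the robot and the scene stay as the last step left them, time stands still between calls to the robot, and variables do not carry over. Pictures are saved under pics/ and viewed, at most 10 in all, crops included, and the job is handed in when it is done.

Besides the shell and the picture viewer there is one more tool, called after "Emit:" as a command line: name --pt "numbers of a row" for each row, then --argument value for the rest. apply_moves: Moves the arm, as the interface text tells. Shifts and turns lie within -1 to 1; 1 stands for 0.8 m of shift or 45 degrees of turn. Its arguments: {"type":"object","properties":{"series":{"type":"array"},"jaw":{"type":"number"},"squeeze":{"type":"number"}},"required":["series"]}

```bash
mkdir -p pics; cat > h.py <<'E'
import numpy as np, cv2
from scipy.spatial.transform import Rotation as R
from plant import ctrl
def cam(name, st=None):
    c=ctrl.get_calibration(name)
    K=np.array([[c['fx'],0,c['cx']],[0,c['fy'],c['cy']],[0,0,1.]]);D=np.array(c['dist_coeffs'],float)
    T=np.eye(4)
    if name=='wrist':
        st=st or ctrl.get_state()
        T[:3,:3]=R.from_quat(st['tcp_rot']).as_matrix();T[:3,3]=st['eef_pos'];T=T@np.array(c['hand_eye'])
    else:
        T[:3,:3]=R.from_quat(c['orientation']).as_matrix();T[:3,3]=c['xyz']
    return K,D,T
def toworld(px,z,C):
    K,D,T=C
    u=cv2.undistortPoints(np.array(px,float).reshape(-1,1,2),K,D).reshape(-1,2)
    d=np.c_[u[:,0],-u[:,1],-np.ones(len(u))]@T[:3,:3].T
    o=T[:3,3]; return o+d*((z-o[2])/d[:,2])[:,None]
def topix(P,C):
    K,D,T=C
    p=(np.atleast_2d(P)-T[:3,3])@T[:3,:3]
    return cv2.projectPoints(p*[1,-1,-1],np.zeros(3),np.zeros(3),K,D)[0].reshape(-1,2)
def snap(name,f):
    st=ctrl.get_state(); im=ctrl.read_camera(name); cv2.imwrite('pics/'+f,im[:,:,::-1]); return im,cam(name,st)
E
python3 - <<'E'
from h import *
for n in ('top','scene'):
    im,C=snap(n,n+'0.png')
    print(n,C[2].round(3).tolist(),C[0][0,0])
    for t in ('file','tray','vise','cup_a','soap','plate'):
        print(t,[(round(d['p'],2),(np.array(d['xy'])*[640,480]).round().tolist(), toworld(np.array(d['xy'])*[640,480],0.02,C).round(3).tolist()[0]) for d in ctrl.boxes_of(t,n)][:5])
s=ctrl.get_state();print(s)
E
```

```text
top [[-0.001, 0.996, -0.092, 0.399], [-1.0, -0.002, -0.011, -0.1], [-0.011, 0.092, 0.996, 1.448], [0.0, 0.0, 0.0, 1.0]] 536.4701839211992
file [(0.77, [362.0, 254.0], [0.532, -0.197, 0.02]), (0.73, [389.0, 362.0], [0.246, -0.263, 0.02]), (0.68, [446.0, 258.0], [0.521, -0.42, 0.02])]
tray [(0.89, [356.0, 262.0], [0.511, -0.179, 0.02]), (0.33, [210.0, 266.0], [0.501, 0.211, 0.02])]
vise [(0.58, [213.0, 271.0], [0.488, 0.204, 0.02]), (0.45, [370.0, 171.0], [0.759, -0.22, 0.02])]
cup_a [(0.94, [207.0, 173.0], [0.756, 0.226, 0.02]), (0.56, [369.0, 169.0], [0.764, -0.217, 0.02])]
soap [(0.85, [294.0, 165.0], [0.776, -0.012, 0.02]), (0.59, [206.0, 173.0], [0.755, 0.229, 0.02]), (0.4, [361.0, 252.0], [0.537, -0.192, 0.02])]
plate [(0.61, [362.0, 254.0], [0.533, -0.196, 0.02])]
scene [[-0.718, -0.543, 0.436, 1.062], [0.696, -0.553, 0.458, 0.499], [-0.007, 0.632, 0.775, 1.046], [0.0, 0.0, 0.0, 1.0]] 606.8785527578502
file [(0.81, [346.0, 162.0], [0.251, -0.253, 0.02]), (0.76, [271.0, 234.0], [0.536, -0.206, 0.02]), (0.56, [213.0, 183.0], [0.531, -0.424, 0.02])]
tray [(0.89, [285.0, 244.0], [0.
[... 226 characters left out ...]
2])]
{'time': 0.7, 'qpos': array([ 1.00299270e+00,  2.86250136e-01,  1.57670966e+00, -3.84635255e-05,
        1.27860672e+00, -1.49968317e-01]), 'dq': array([-0.0002822 , -0.00014932, -0.00049543,  0.00021818, -0.00135357,
        0.00086271]), 'joint_efforts': array([-5.12023889e-04, -4.05824339e+01, -2.92861944e+01, -1.39531962e-04,
        4.34450385e-04, -5.24611139e-06]), 'eef_pos': array([0.27385326, 0.6169286 , 0.25035291]), 'tcp_rot': array([2.07395793e-01, 9.78257116e-01, 5.76572058e-06, 2.18328044e-05]), 'contact_force': array([-0.56766671, -0.09404519,  0.08170825]), 'wrist_torque': array([ 0.0182923 , -0.01236924, -0.00851227]), 'finger_force': 0.0, 'opening': 0.9978670662717117}
```

View pics/top0.png

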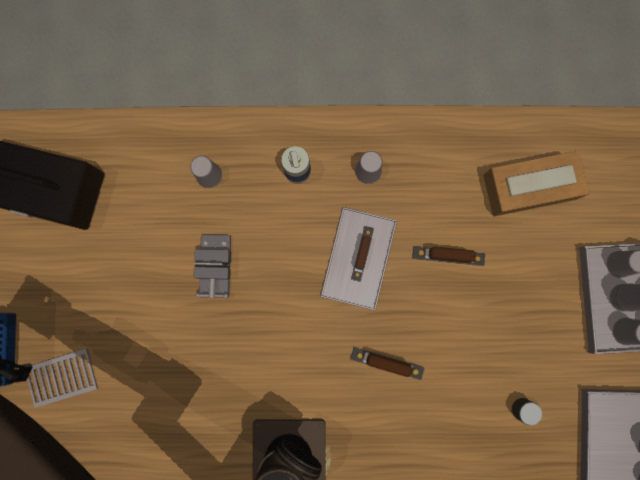

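View pics/scene0.png

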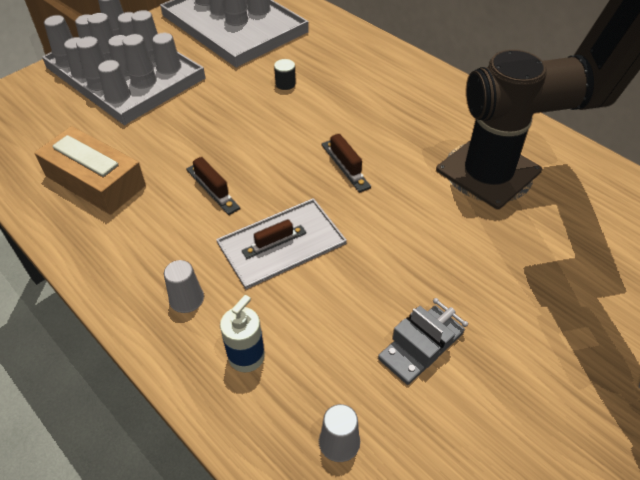

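The top view shows three files: A at (362,254) in the tray, B at (388,362) and C at (448,255), both loose on the table. A fits, since it looks shortest and lies in the tray. The vise is at (213,266), the cups at (206,171) and (369,167), and the soap at (296,163). Next I'll measure the files and confirm in one crop.

```bash
cat > m.py <<'E'
from h import *
im=cv2.imread('pics/top0.png'); C=cam('top')
cv2.imwrite('pics/crop.png',cv2.resize(im[190:390,180:500],None,fx=2.5,fy=2.5,interpolation=cv2.INTER_CUBIC)[:600,:800])
ctrl.read_camera('top')
for t,z in (('file',.006),('tray',.012),('vise',.04),('cup_a',.0),('soap',.0)):
    for d in ctrl.silhouettes(t,'top')[:4]:
        m=d['pixels'].astype(np.uint8); c=max(cv2.findContours(m,0,2)[0],key=len).reshape(-1,2)
        w=toworld(c,z,C)[:,:2]
        (cx,cy),(a,b),th=cv2.minAreaRect((w*1000).astype(np.float32))
        if a<b: th+=90
        print(t,round(d['p'],2),(np.array(d['xy'])*[640,480]).round(),'ctr',round(cx),round(cy),'size',round(a),round(b),'long-axis deg',round(th,1))
# orange/gold dots of file A etc
E
python3 m.py
```

```text
file 0.95 [447. 257.] ctr 531 -430 size 195 40 long-axis deg 84.1
file 0.83 [362. 257.] ctr 536 -197 size 29 148 long-axis deg 163.7
file 0.75 [387. 361.] ctr 242 -260 size 193 37 long-axis deg 74.7
tray 0.58 [356. 261.] ctr 523 -185 size 153 253 long-axis deg 165.7
vise 0.57 [212. 269.] ctr 499 204 size 100 172 long-axis deg 179.5
cup_a 0.96 [204. 171.] ctr 766 232 size 97 73 long-axis deg 27.4
cup_a 0.88 [370. 169.] ctr 775 -214 size 74 90 long-axis deg 179.2
soap 0.78 [295. 164.] ctr 782 -17 size 107 81 long-axis deg 5.6
```

View pics/crop.png

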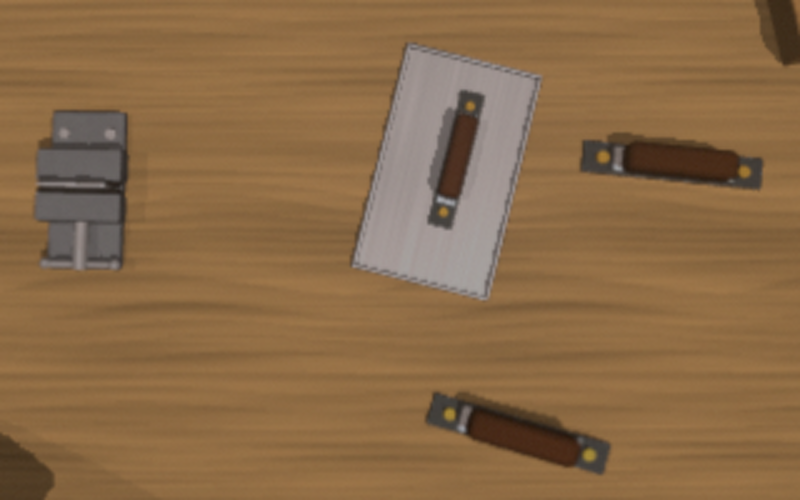

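The crop confirms it: A in the tray, from (362,227) to (357,280) in the full picture, measures 148 mm. The other two measure about 195 mm, so A is the one. I'll look at the vise on the way.

Emit:
apply_moves --pt "0.1 -0.26 0.1 0 0 0.25" --pt "0.23 -0.52 0.125 0 0 0.53" --pt "0.23 -0.52 0.125 0 0 0.53" --pt "0.23 -0.52 0.125 0 0 0.53" --pt "0.23 -0.52 0.125 0 0 0.53" --pt "0.23 -0.52 0.125 0 0 0.53" --pt "0.23 -0.52 0.125 0 0 0.53" --pt "0.23 -0.52 0.125 0 0 0.53" --pt "0.23 -0.52 0.125 0 0 0.53" --pt "0.23 -0.52 0.125 0 0 0.53" --pt "0.23 -0.52 0.125 0 0 0.53" --pt "0.23 -0.52 0.125 0 0 0.53" --jaw 1

```text
time: 2.5
eef_pos: [0.4574, 0.2018, 0.35]
tcp_rot: [-0.0, 1.0, -0.0, -0.0]
contact_force: [0.1, -0.5, 0.2]
opening: 1.0
finger_force: 0.0
```

```bash
python3 - <<'E'
from h import *
im,C=snap('wrist','w1.png')
print(ctrl.get_state()['eef_pos'],ctrl.get_state()['tcp_rot'],C[2].round(3).tolist())
for t in ('vise','plate'):
    print(t,[(round(d['p'],2),(np.array(d['xy'])*[640,480]).round()) for d in ctrl.boxes_of(t,'wrist')])
E
```

```text
[0.45744531 0.20171788 0.35008714] [-5.19012208e-06  9.99999975e-01 -2.09474915e-05 -2.21606350e-04] [[0.0, -0.952, -0.305, 0.38], [1.0, 0.001, -0.0, 0.202], [0.001, -0.305, 0.952, 0.473], [0.0, 0.0, 0.0, 1.0]]
vise [(0.9, array([320., 213.]))]
plate [(0.89, array([320., 237.]))]
```

View pics/w1.png

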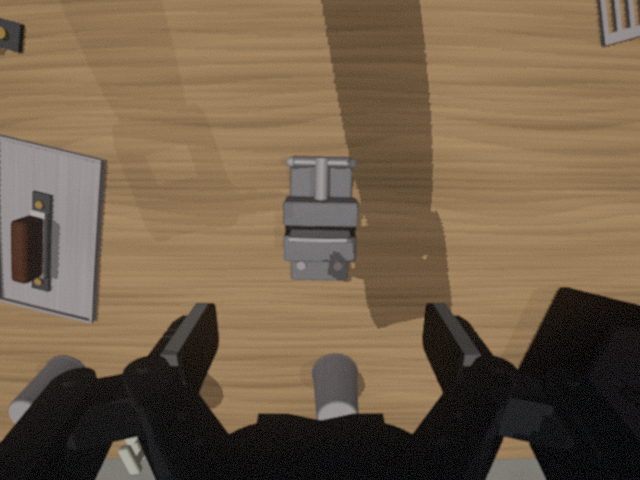

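The wrist view shows the vise at (320,218), with the plate's thin bright edge running from (288,238) to (354,238). The vise is nearly square to the world axes. I'll pin down its position and then head for the file.

```bash
python3 - <<'E'
from h import *
C=cam('wrist');T=cam('top')
print(toworld([[288,238],[354,238],[320,238]],.088,C).round(4))
print('top plate',toworld([[209,263.5],[195,263.8],[229.5,263.5]],.088,T).round(4))
g=cv2.imread('pics/w1.png')
cv2.imwrite('pics/w1c.png',cv2.resize(g[145:290,270:370],None,fx=4,fy=4,interpolation=cv2.INTER_CUBIC))
for z,px in ((0.06,[[286,200],[357,200],[286,258],[357,258]]),(.0,[[292,279],[349,279]])): print(z,toworld(px,z,C).round(4))
for t in ('plate','vise'):
  for d in ctrl.silhouettes(t,'wrist')[:1]:
    c=max(cv2.findContours(d['pixels'].astype(np.uint8),0,2)[0],key=len); print(t,cv2.minAreaRect(c),cv2.boundingRect(c))
s=ctrl.get_state();e=s['eef_pos'];tgt=np.array([.536,-.197,.25])
print((tgt-e)/.8)
E
```

```text
[[0.5043 0.165  0.088 ]
 [0.5044 0.2398 0.088 ]
 [0.5043 0.2012 0.088 ]]
top plate [[0.5026 0.1996 0.088 ]
 [0.5018 0.2357 0.088 ]
 [0.5025 0.147  0.088 ]]
0.06 [[0.4663 0.1613 0.06  ]
 [0.4664 0.2448 0.06  ]
 [0.5393 0.1591 0.06  ]
 [0.5394 0.247  0.06  ]]
0.0 [[ 0.5949  0.1606  0.    ]
 [ 0.595   0.2431 -0.    ]]
plate ((320.0, 235.5), (11.0, 62.0), 90.0) (289, 230, 63, 12)
[ 0.09784791 -0.49775571 -0.12533492]
```

View pics/w1c.png

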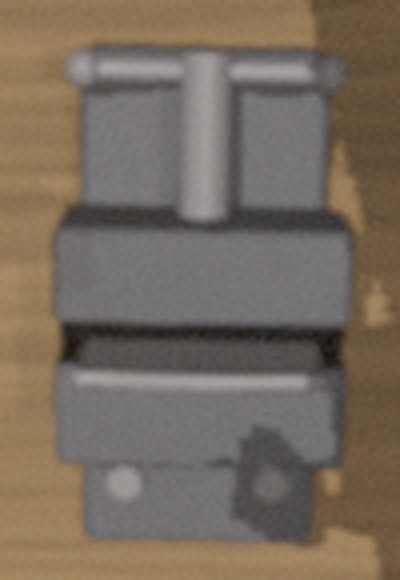

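Emit:
apply_moves --pt "0.05 -0.25 -0.05 0 0 -0.18" --pt "0.098 -0.498 -0.188 0 0 -0.36" --pt "0.098 -0.498 -0.188 0 0 -0.36" --pt "0.098 -0.498 -0.188 0 0 -0.36" --pt "0.098 -0.498 -0.188 0 0 -0.36" --pt "0.098 -0.498 -0.188 0 0 -0.36" --pt "0.098 -0.498 -0.188 0 0 -0.36" --pt "0.098 -0.498 -0.188 0 0 -0.36" --pt "0.098 -0.498 -0.188 0 0 -0.36" --pt "0.098 -0.498 -0.188 0 0 -0.36" --pt "0.098 -0.498 -0.188 0 0 -0.36" --pt "0.098 -0.498 -0.188 0 0 -0.36"

```text
time: 4.25
eef_pos: [0.5365, -0.1967, 0.2006]
tcp_rot: [0.141, 0.99, -0.0, 0.0]
contact_force: [0.1, -0.1, -0.4]
opening: 1.001
finger_force: 0.0
```

```bash
python3 - <<'E'
from h import *
im,C=snap('wrist','w2.png'); s=ctrl.get_state()
print(s['eef_pos'],R.from_quat(s['tcp_rot']).as_matrix()[:,1])
for t,z in (('file',.01),('tray',.012)):
  for d in ctrl.silhouettes(t,'wrist')[:2]:
    c=max(cv2.findContours(d['pixels'].astype(np.uint8),0,2)[0],key=len).reshape(-1,2)
    w=toworld(c,z,C)[:,:2]*1000
    print(t,d['p'],c.mean(0),cv2.minAreaRect(w.astype(np.float32)))
E
```

```text
[ 0.5364016  -0.1968602   0.20039643] [ 2.79487920e-01  9.60149195e-01 -1.61453057e-04]
file 0.77 [315.17857143 199.        ] ((537.1703491210938, -196.413330078125), (27.427391052246094, 148.6633758544922), 75.0340805053711)
file 0.75 [ 98.16564417 273.4601227 ] ((537.138427734375, -435.8033142089844), (214.82586669921875, 53.686954498291016), 83.76931762695312)
tray 0.58 [304.21875   163.9140625] ((524.6196899414062, -186.6770477294922), (149.6340789794922, 249.1219024658203), 75.68281555175781)
```

View pics/w2.png

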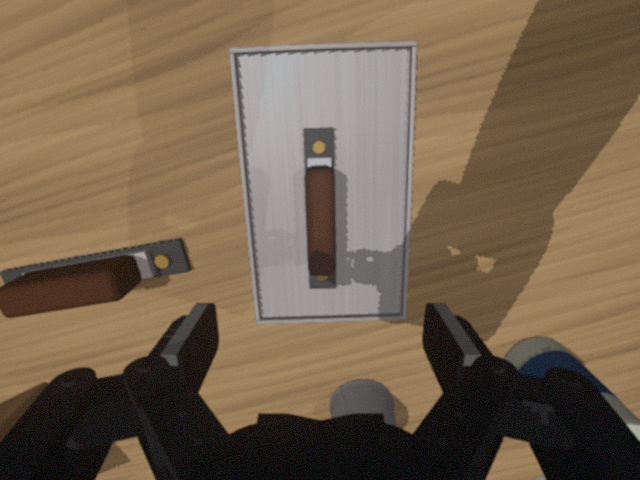

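The file is at (320,210), running straight up the image between the open fingers. It lies at (0.537, -0.196) with yaw about -15°, and the tray centre is (0.525, -0.187). I'll go down and grip.

Emit:
apply_moves --pt "0.001 0.001 -0.07 0 0 0.02" --pt "0.001 0.001 -0.12 0 0 0.02" --pt "0.001 0.001 -0.16 0 0 0.02" --pt "0.001 0.001 -0.19 0 0 0.02" --pt "0.001 0.001 -0.2 0 0 0.02" --pt "0.001 0.001 -0.205 0 0 0.02" --pt "0.001 0.001 -0.205 0 0 0.02" --pt "0.001 0.001 -0.205 0 0 0.02"

```text
time: 5.4
eef_pos: [0.5378, -0.1971, 0.0371]
tcp_rot: [0.134, 0.991, -0.0, 0.001]
contact_force: [-0.7, 0.1, -0.7]
opening: 1.001
finger_force: 0.0
```

Emit:
apply_moves --pt "0 0 0 0 0 0" --pt "0 0 0 0 0 0" --pt "0 0 0 0 0 0" --pt "0 0 0 0 0 0" --pt "0 0 0 0 0 0" --pt "0 0 0 0 0 0" --pt "0 0 0 0 0 0" --pt "0 0 0 0 0 0" --jaw 0 --squeeze 80

```text
time: 6.4
eef_pos: [0.5373, -0.1969, 0.0362]
tcp_rot: [0.134, 0.991, -0.0, 0.0]
contact_force: [0.1, -1.0, 2.9]
opening: 0.269
finger_force: 79.0
```

Emit:
apply_moves --pt "0 0 0.02 0 0 0" --pt "0 0 0.06 0 0 0" --pt "0 0 0.12 0 0 0" --pt "0 0 0.18 0 0 0" --pt "0 0 0.205 0 0 0" --pt "-0.02 0.06 0.205 0 0 0.1" --pt "-0.04 0.13 0.205 0 0 0.2" --pt "-0.05 0.2 0.205 0 0 0.3" --pt "-0.06 0.27 0.205 0 0 0.34" --pt "-0.084 0.34 0.205 0 0 0.34" --pt "-0.084 0.41 0.205 0 0 0.34" --pt "-0.084 0.46 0.205 0 0 0.34" --pt "-0.084 0.485 0.205 0 0 0.34" --pt "-0.084 0.495 0.205 0 0 0.34" --pt "-0.084 0.495 0.205 0 0 0.34" --pt "-0.084 0.495 0.205 0 0 0.34" --pt "-0.084 0.495 0.205 0 0 0.34" --pt "-0.084 0.495 0.205 0 0 0.34"

```text
time: 8.65
eef_pos: [0.47, 0.1988, 0.2]
tcp_rot: [0.001, 1.0, -0.0, 0.0]
contact_force: [-0.7, -0.7, -3.8]
opening: 0.27
finger_force: 79.1
```

```bash
python3 - <<'E'
from h import *
im,C=snap('wrist','w3.png'); s=ctrl.get_state()
print(s)
for t,z in (('file',.17),):
  for d in ctrl.silhouettes(t,'wrist')[:2]:
    c=max(cv2.findContours(d['pixels'].astype(np.uint8),0,2)[0],key=len).reshape(-1,2)
    w=toworld(c,z,C)[:,:2]*1000
    print(t,d['p'],c.mean(0),cv2.minAreaRect(w.astype(np.float32)))
print('scene')
C=cam('scene');ctrl.read_camera('scene')
im=ctrl.read_camera('scene')[:,:,::-1]
u,v=topix([[.49,.199,.15]],C)[0].astype(int);print(u,v)
cv2.imwrite('pics/comb.png',np.hstack([cv2.resize(cv2.imread('pics/w3.png'),(480,360)),cv2.resize(im[max(v-60,0):v+60,u-50:u+50],(300,360))]))
E
```

```text
{'time': 8.7, 'qpos': array([ 2.01384315e-01, -3.12599573e-02,  2.02310556e+00, -6.00740321e-05,
        1.14963604e+00, -1.36712831e+00]), 'dq': array([ 0.00336901, -0.00079017, -0.00062912,  0.00025459, -0.00065615,
        0.00063217]), 'joint_efforts': array([-2.96551629e-02, -2.82358718e+01, -2.95246142e+01, -1.17949334e-03,
        3.74190422e-03, -4.05099699e-04]), 'eef_pos': array([0.46996826, 0.19891309, 0.19999153]), 'tcp_rot': array([ 1.12957370e-03,  9.99999360e-01, -1.56878142e-05,  5.98859963e-05]), 'contact_force': array([-1.00021716, -0.01525851, -3.79320699]), 'wrist_torque': array([ 0.02200705,  0.04049114, -0.00677839]), 'finger_force': 79.09428834915161, 'opening': 0.27025883130350087}
file 0.75 [318.66666667 272.98113208] ((470.4855041503906, 198.75852966308594), (150.4620361328125, 32.46963119506836), 0.13690069317817688)
scene
435 296
```

View pics/comb.png

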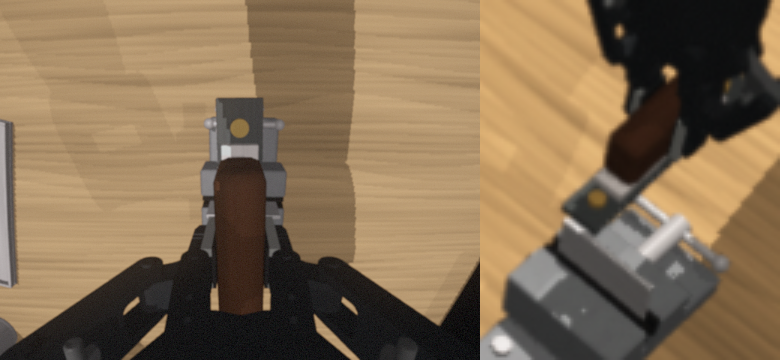

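The wrist view shows the file held square and level at (0.4705, 0.199). Next I'll descend to just above the possible edge heights, then feel for contact.

Emit:
apply_moves --pt "-0.003 0 -0.04 0 0 0" --pt "-0.003 0 -0.065 0 0 0" --pt "-0.003 0 -0.08 0 0 0" --pt "-0.003 0 -0.085 0 0 0" --pt "-0.003 0 -0.085 0 0 0" --pt "-0.003 0 -0.085 0 0 0" --pt "-0.003 0 -0.085 0 0 0"

```text
time: 9.72
eef_pos: [0.4679, 0.1995, 0.1327]
tcp_rot: [0.001, 1.0, 0.0, 0.001]
contact_force: [1.0, 0.4, -4.0]
opening: 0.271
finger_force: 79.2
```

Emit:
apply_moves --pt "0 0 -0.001 0 0 0" --pt "0 0 -0.002 0 0 0" --pt "0 0 -0.002 0 0 0"

```text
time: 10.1
eef_pos: [0.4673, 0.1993, 0.1302]
tcp_rot: [0.001, 1.0, -0.0, -0.0]
contact_force: [0.0, -0.6, -3.2]
opening: 0.268
finger_force: 79.2
```

```bash
python3 -c "
from h import *
s=ctrl.get_state();print(s['eef_pos'],s['contact_force'],s['wrist_torque'])"
```

```text
[0.46732394 0.19930573 0.13017974] [ 0.01570635 -0.64634591 -3.17558728] [-0.00625859  0.00040342  0.03766189]
```

Emit:
apply_moves --pt "0 0 -0.001 0 0 0" --pt "0 0 -0.002 0 0 0" --pt "0 0 -0.002 0 0 0"

```text
time: 10.48
eef_pos: [0.4674, 0.1993, 0.1286]
tcp_rot: [0.001, 1.0, -0.0, -0.0]
contact_force: [-0.4, -0.9, -3.3]
opening: 0.272
finger_force: 79.2
```

Emit:
apply_moves --pt "0 0 -0.001 0 0 0" --pt "0 0 -0.002 0 0 0" --pt "0 0 -0.002 0 0 0"

```text
time: 10.85
eef_pos: [0.4674, 0.1993, 0.127]
tcp_rot: [0.001, 1.0, -0.0, -0.0]
contact_force: [0.0, -1.1, -4.1]
opening: 0.271
finger_force: 79.2
```

Emit:
apply_moves --pt "0 0 -0.001 0 0 0" --pt "0 0 -0.002 0 0 0" --pt "0 0 -0.002 0 0 0"

```text
time: 11.22
eef_pos: [0.4677, 0.1994, 0.1259]
tcp_rot: [0.001, 1.0, 0.0, 0.0]
contact_force: [-0.8, 0.0, -0.9]
opening: 0.27
finger_force: 79.3
```

Emit:
apply_moves --pt "0 0 -0.0005 0 0 0" --pt "0 0 -0.0005 0 0 0"

```text
time: 11.48
eef_pos: [0.4678, 0.1994, 0.1256]
tcp_rot: [0.001, 1.0, 0.0, 0.0]
contact_force: [-1.5, -0.1, 0.7]
opening: 0.272
finger_force: 79.4
```

```bash
python3 -c "
from h import *
s=ctrl.get_state();print(s['eef_pos'],s['contact_force'],s['wrist_torque'])"
```

```text
[0.4678036  0.19937776 0.12561315] [-1.52658563 -0.05241663  0.71371234] [-0.04891238 -0.04906568 -0.01139097]
```

Emit:
apply_moves --pt "0 0 -0.0005 0 0 0" --pt "0.002 0 -0.0005 0 0 0" --pt "0.004 0 -0.0005 0 0 0" --pt "0.006 0 -0.0005 0 0 0" --pt "0.008 0 -0.0005 0 0 0"

```text
time: 12.1
eef_pos: [0.4735, 0.1995, 0.125]
tcp_rot: [0.001, 1.0, 0.0, -0.001]
contact_force: [-4.6, -1.4, 5.6]
opening: 0.268
finger_force: 80.0
```

```bash
python3 -c "
from h import *
s=ctrl.get_state();print(s['eef_pos'],s['contact_force'],s['wrist_torque'])"
```

```text
[0.47353476 0.19952342 0.12504778] [-4.61631518 -1.39852889  5.63023576] [-0.08363492  0.64783864  0.00296519]
```

Emit:
apply_moves --pt "0.005 0 0 0 0 0" --pt "0.01 0 0 0 0 0" --pt "0.015 0 0 0 0 0" --pt "0.02 0 0 0 0 0"

```text
time: 12.6
eef_pos: [0.4894, 0.1996, 0.125]
tcp_rot: [0.001, 1.0, 0.0, -0.001]
contact_force: [-5.8, 0.6, 5.8]
opening: 0.272
finger_force: 80.2
```

Emit:
apply_moves --pt "0.005 0 0 0 0 0" --pt "0.01 0 0 0 0 0" --pt "0.015 0 0 0 0 0" --pt "0.02 0 0 0 0 0" --pt "0.025 0 0 0 0 0" --pt "0.03 0 0 0 0 0"

```text
time: 13.35
eef_pos: [0.5131, 0.1996, 0.125]
tcp_rot: [0.001, 1.0, 0.0, -0.002]
contact_force: [-4.4, -0.1, 5.3]
opening: 0.268
finger_force: 80.3
```

Emit:
apply_moves --pt "0.005 0 0 0 0 0" --pt "0.01 0 0 0 0 0" --pt "0.015 0 0 0 0 0" --pt "0.02 0 0 0 0 0" --pt "0.025 0 0 0 0 0" --pt "0.028 0 0 0 0 0"

```text
time: 14.1
eef_pos: [0.5353, 0.1995, 0.1248]
tcp_rot: [0.001, 1.0, 0.0, -0.002]
contact_force: [-5.2, 0.4, 5.8]
opening: 0.269
finger_force: 80.3
```

```bash
python3 -c "
from h import *
s=ctrl.get_state();print(s['eef_pos'],s['contact_force'],s['wrist_torque'])"
```

```text
[0.53533575 0.19952461 0.12477973] [-5.21891447  0.41851529  5.7572265 ] [0.01190332 1.1442461  0.01072804]
```

Stroke 1 is done at about 9.5 N of press and 5 N of drag. Now I'll lift, return and hover.

Emit:
apply_moves --pt "0 0 0.015 0 0 0" --pt "0 0 0.045 0 0 0" --pt "0 0 0.05 0 0 0" --pt "-0.02 0 0.05 0 0 0" --pt "-0.045 0 0.05 0 0 0" --pt "-0.07 0 0.05 0 0 0" --pt "-0.084 0 0.05 0 0 0" --pt "-0.084 0 0.05 0 0 0" --pt "-0.084 0 0.05 0 0 0" --pt "-0.084 0 0.03 0 0 0" --pt "-0.084 0 0.015 0 0 0" --pt "-0.084 0 0.008 0 0 0" --pt "-0.084 0 0.004 0 0 0" --pt "-0.084 0 0.003 0 0 0" --pt "-0.084 0 0.003 0 0 0" --pt "-0.084 0 0.003 0 0 0"

```text
time: 16.1
eef_pos: [0.4693, 0.1994, 0.1276]
tcp_rot: [0.001, 1.0, 0.0, 0.0]
contact_force: [0.2, 0.9, -3.5]
opening: 0.271
finger_force: 79.2
```

Emit:
apply_moves --pt "0 0 -0.001 0 0 0" --pt "0 0 -0.002 0 0 0" --pt "0 0 -0.003 0 0 0" --pt "0 0 -0.003 0 0 0" --pt "0.002 0 -0.003 0 0 0" --pt "0.004 0 -0.003 0 0 0" --pt "0.006 0 -0.003 0 0 0" --pt "0.008 0 -0.003 0 0 0"

```text
time: 17.1
eef_pos: [0.4754, 0.1995, 0.125]
tcp_rot: [0.001, 1.0, 0.0, -0.0]
contact_force: [-4.7, 0.5, 5.6]
opening: 0.27
finger_force: 80.0
```

```bash
python3 -c "
from h import *
s=ctrl.get_state();print(s['eef_pos'],s['contact_force'],s['wrist_torque'])"
```

```text
[0.47538575 0.19948866 0.12500448] [-4.74895976  0.48588107  5.64981109] [0.03414967 0.6476441  0.02521215]
```

Identical behaviour, so I'll finish stroke 2 (+62 mm), then lift, return and hover.

Emit:
apply_moves --pt "0.005 0 0 0 0 0" --pt "0.01 0 0 0 0 0" --pt "0.015 0 0 0 0 0" --pt "0.02 0 0 0 0 0" --pt "0.025 0 0 0 0 0" --pt "0.03 0 0 0 0 0" --pt "0.035 0 0 0 0 0" --pt "0.04 0 0 0 0 0" --pt "0.045 0 0 0 0 0" --pt "0.05 0 0 0 0 0" --pt "0.055 0 0 0 0 0" --pt "0.06 0 0 0 0 0" --pt "0.065 0 0 0 0 0" --pt "0.07 0 0 0 0 0" --pt "0.074 0 0 0 0 0" --pt "0.077 0 0 0 0 0"

```text
time: 19.1
eef_pos: [0.5364, 0.1994, 0.1248]
tcp_rot: [0.001, 1.0, 0.0, -0.002]
contact_force: [-4.9, 0.9, 6.2]
opening: 0.27
finger_force: 80.4
```

Emit:
apply_moves --pt "0 0 0.015 0 0 0" --pt "0 0 0.045 0 0 0" --pt "0 0 0.05 0 0 0" --pt "-0.02 0 0.05 0 0 0" --pt "-0.045 0 0.05 0 0 0" --pt "-0.07 0 0.05 0 0 0" --pt "-0.085 0 0.05 0 0 0" --pt "-0.085 0 0.05 0 0 0" --pt "-0.085 0 0.05 0 0 0" --pt "-0.085 0 0.03 0 0 0" --pt "-0.085 0 0.015 0 0 0" --pt "-0.085 0 0.008 0 0 0" --pt "-0.085 0 0.004 0 0 0" --pt "-0.085 0 0.003 0 0 0" --pt "-0.085 0 0.003 0 0 0" --pt "-0.085 0 0.003 0 0 0"

```text
time: 21.1
eef_pos: [0.4693, 0.1994, 0.1276]
tcp_rot: [0.001, 1.0, 0.0, 0.0]
contact_force: [0.3, -0.6, -4.0]
opening: 0.271
finger_force: 79.2
```

Emit:
apply_moves --pt "0 0 -0.001 0 0 0" --pt "0 0 -0.002 0 0 0" --pt "0 0 -0.003 0 0 0" --pt "0 0 -0.003 0 0 0" --pt "0.002 0 -0.003 0 0 0" --pt "0.004 0 -0.003 0 0 0" --pt "0.006 0 -0.003 0 0 0" --pt "0.008 0 -0.003 0 0 0"

```text
time: 22.1
eef_pos: [0.4754, 0.1995, 0.125]
tcp_rot: [0.001, 1.0, 0.0, -0.0]
contact_force: [-4.6, -0.4, 5.7]
opening: 0.272
finger_force: 80.0
```

Emit:
apply_moves --pt "0.005 0 0 0 0 0" --pt "0.01 0 0 0 0 0" --pt "0.015 0 0 0 0 0" --pt "0.02 0 0 0 0 0" --pt "0.025 0 0 0 0 0" --pt "0.03 0 0 0 0 0" --pt "0.035 0 0 0 0 0" --pt "0.04 0 0 0 0 0" --pt "0.045 0 0 0 0 0" --pt "0.05 0 0 0 0 0" --pt "0.055 0 0 0 0 0" --pt "0.06 0 0 0 0 0" --pt "0.065 0 0 0 0 0" --pt "0.07 0 0 0 0 0" --pt "0.074 0 0 0 0 0" --pt "0.077 0 0 0 0 0"

```text
time: 24.1
eef_pos: [0.5363, 0.1995, 0.1248]
tcp_rot: [0.001, 1.0, 0.0, -0.002]
contact_force: [-5.1, -0.8, 5.1]
opening: 0.269
finger_force: 80.4
```

Emit:
apply_moves --pt "0 0 0.015 0 0 0" --pt "0 0 0.05 0 0 0" --pt "0 0 0.09 0 0 0" --pt "0 0 0.1 0 0 0" --pt "-0.015 -0.06 0.1 0 0 -0.1" --pt "-0.015 -0.13 0.1 0 0 -0.2" --pt "-0.015 -0.2 0.1 0 0 -0.318" --pt "-0.015 -0.27 0.1 0 0 -0.318" --pt "-0.015 -0.34 0.1 0 0 -0.318" --pt "-0.015 -0.41 0.1 0 0 -0.318" --pt "-0.015 -0.46 0.1 0 0 -0.318" --pt "-0.015 -0.483 0.1 0 0 -0.318" --pt "-0.015 -0.483 0.1 0 0 -0.318" --pt "-0.015 -0.483 0.06 0 0 -0.318" --pt "-0.015 -0.483 0 0 0 -0.318" --pt "-0.015 -0.483 -0.05 0 0 -0.318" --pt "-0.015 -0.483 -0.08 0 0 -0.318" --pt "-0.015 -0.483 -0.09 0 0 -0.318" --pt "-0.015 -0.483 -0.09 0 0 -0.318" --pt "-0.015 -0.483 -0.09 0 0 -0.318"

```text
time: 26.6
eef_pos: [0.5262, -0.1872, 0.0543]
tcp_rot: [0.125, 0.992, -0.001, 0.001]
contact_force: [0.4, -0.8, -3.8]
opening: 0.272
finger_force: 79.7
```

```bash
python3 - <<'E'
from h import *
im,C=snap('wrist','w4.png'); s=ctrl.get_state()
print(s['eef_pos'],s['contact_force'])
for n,z in (('wrist',.012),('top',.012)):
  if n=='top': ctrl.read_camera('top');C=cam('top')
  for d in ctrl.silhouettes('tray',n)[:1]:
    c=max(cv2.findContours(d['pixels'].astype(np.uint8),0,2)[0],key=len).reshape(-1,2)
    print(n,d['p'],cv2.minAreaRect((toworld(c,z,C)[:,:2]*1000).astype(np.float32)))
E
```

```text
[ 0.52620658 -0.18738755  0.05440921] [ 1.6833158  -0.84434357 -3.43690722]
wrist 0.71 ((484.90576171875, -176.56790161132812), (148.78538513183594, 166.8506622314453), 75.78116607666016)
top 0.71 ((588.6197509765625, -204.34359741210938), (153.61436462402344, 115.59001159667969), 76.78970336914062)
```

View pics/w4.png

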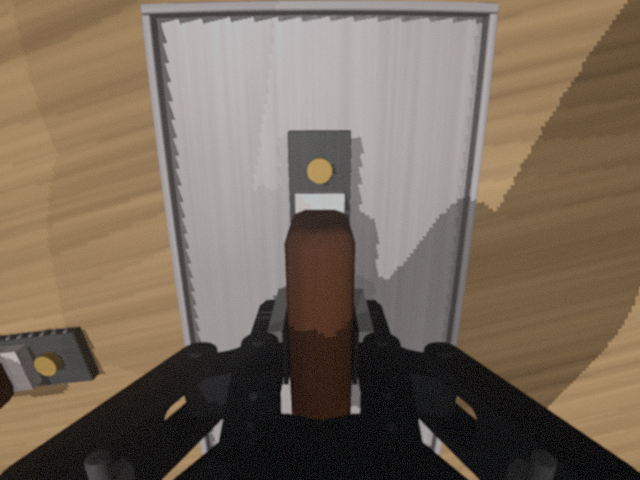

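The file (320,210) is centred across the tray and aligned with it. I'll set it down gently.

Emit:
apply_moves --pt "0 0 -0.008 0 0 0" --pt "0 0 -0.014 0 0 0" --pt "0 0 -0.018 0 0 0" --pt "0 0 -0.02 0 0 0" --pt "0 0 -0.0205 0 0 0" --pt "0 0 -0.0205 0 0 0"

```text
time: 27.55
eef_pos: [0.5251, -0.1871, 0.0364]
tcp_rot: [0.125, 0.992, -0.0, 0.0]
contact_force: [-0.3, -1.3, -3.1]
opening: 0.274
finger_force: 80.0
```

```bash
python3 -c "
from h import *
s=ctrl.get_state();print(s['eef_pos'],s['contact_force'],s['wrist_torque'])"
```

```text
[ 0.52513407 -0.18710316  0.03638671] [-0.26944655 -1.28290156 -3.09877205] [ 0.00217254 -0.03182531 -0.00417652]
```

Emit:
apply_moves --pt "0 0 -0.0005 0 0 0" --pt "0 0 -0.001 0 0 0" --pt "0 0 -0.001 0 0 0"

```text
time: 27.92
eef_pos: [0.5252, -0.1871, 0.0362]
tcp_rot: [0.125, 0.992, -0.0, 0.0]
contact_force: [-2.0, 2.1, 3.3]
opening: 0.267
finger_force: 80.3
```

It rests on the tray floor, pressed down at about 7 N. I'll let go and then rise.

Emit:
apply_moves --pt "0 0 0 0 0 0" --pt "0 0 0 0 0 0" --pt "0 0 0 0 0 0" --pt "0 0 0 0 0 0" --pt "0 0 0 0 0 0" --pt "0 0 0 0 0 0" --pt "0 0 0 0 0 0" --pt "0 0 0 0 0 0" --jaw 0.8

```text
time: 28.92
eef_pos: [0.5251, -0.187, 0.0355]
tcp_rot: [0.125, 0.992, -0.0, 0.0]
contact_force: [-0.1, 1.0, -0.7]
opening: 0.798
finger_force: 0.0
```

Emit:
apply_moves --pt "0 0 0.01 0 0 0" --pt "0 0 0.04 0 0 0" --pt "0 0 0.1 0 0 0" --pt "0 0 0.16 0 0 0" --pt "0 0 0.2 0 0 0" --pt "0 0 0.2 0 0 0" --pt "0 0 0.2 0 0 0" --pt "0 0 0.2 0 0 0"

```text
time: 29.92
eef_pos: [0.524, -0.1865, 0.1934]
tcp_rot: [0.125, 0.992, 0.001, -0.002]
contact_force: [-0.5, 0.2, -0.1]
opening: 0.8
finger_force: 0.0
```

```bash
python3 - <<'E'
from h import *
im,C=snap('wrist','w5.png'); s=ctrl.get_state()
print(s['time'],s['eef_pos'],s['contact_force'],s['opening'])
for t,z in (('file',.01),('tray',.012)):
  for d in ctrl.silhouettes(t,'wrist')[:2]:
    c=max(cv2.findContours(d['pixels'].astype(np.uint8),0,2)[0],key=len).reshape(-1,2)
    print(t,d['p'],cv2.minAreaRect((toworld(c,z,C)[:,:2]*1000).astype(np.float32)))
E
```

```text
29.975 [ 0.52415184 -0.18655979  0.19352474] [-0.74698966  0.28644573  0.88287647] 0.7985597771302729
file 0.91 ((538.6829223632812, -430.5328063964844), (204.5570526123047, 56.919925689697266), 84.44355010986328)
file 0.69 ((525.4243774414062, -187.19114685058594), (27.908044815063477, 150.12887573242188), 76.2651596069336)
tray 0.56 ((524.7531127929688, -187.16099548339844), (151.71340942382812, 250.66322326660156), 75.61628723144531)
```

View pics/w5.png

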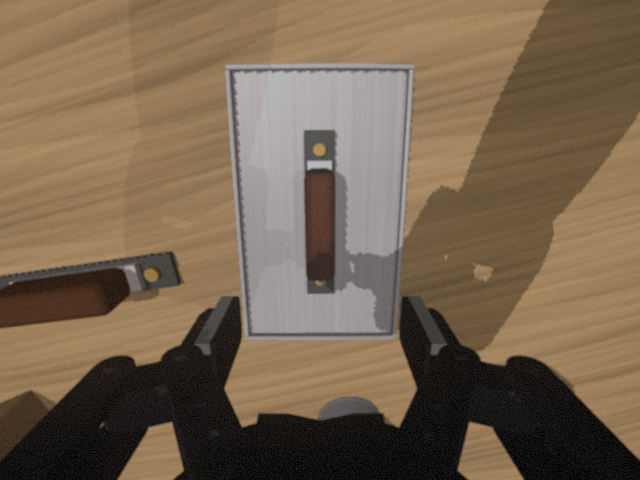

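The file lies flat and centred in the tray, at (320,210), and the gripper is clear of everything. Handing in.

```bash
python3 -c "
from plant import ctrl
print(ctrl.sign_off())"
```

```text
the job is handed in; nothing more can be done
None
```

I made three forward strokes at about 9–10 N (close to one kilo), lifting about 40 mm before each return, then set the file down in the middle of its tray, let go and handed the job in; the verdict was not shown.

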